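# Clip down the lid of the mahjong tile box

### The job

The mahjong tiles are packed away in the box with the green lid: flip all four of its side clips down until each hangs flat against the side of the box, without shoving the box out of its place. Do not touch the blue-lidded box, whose clips stay open, and leave the tile stack, the ashtray and the chip dish where they are.

Things in the scene. Friction and masses are not known exactly. Their poses are not given: they have to be found in the camera images.
- tile_box: Clear plastic storage box with a GREEN lid, full of mahjong tiles: about 2 kg, loose on the table, lid already seated. Origin: centre of its underside; z up. Walls 100 mm along its x, 140 mm along its y; lid 106 x 146 mm, its top 70 mm above the table. One white clip is hinged to the lid edge in the middle of each side; open, it sticks out like a wing.
- tile_box_front (a joint): White clip on the green-lidded box's -x side: plate 34 mm wide, 34 long, 4 thick. Hinge line along the box's y through (-57, 0, 62) mm in the box frame. 0 = shut, hanging down flat along the side (hard stop), outer face 2 mm outside the hinge line; 1.57 rad = level, straight out; limit 1.9. Starts at 1.2 to 1.7. Stiff hinge: 0.04 N m friction, no spring, stays where left.
- tile_box_back (a joint): White clip on the green-lidded box's +x side: plate 34 mm wide, 34 long, 4 thick. Hinge line along the box's y through (57, 0, 62) mm in the box frame. 0 = shut, hanging down flat along the side (hard stop), outer face 2 mm outside the hinge line; 1.57 rad = level, straight out; limit 1.9. Starts at 1.2 to 1.7. Stiff hinge: 0.04 N m friction, no spring, stays where left.
- tile_box_left (a joint): White clip on the green-lidded box's +y side: plate 34 mm wide, 34 long, 4 thick. Hinge line along the box's x through (0, 77, 62) mm in the box frame. 0 = shut, hanging down flat along the side (hard stop), outer face 2 mm outside the hinge line; 1.57 rad = level, straight out; limit 1.9. Starts at 1.2 to 1.7. Stiff hinge: 0.04 N m friction, no spring, stays where left.
- tile_box_right (a joint): White clip on the green-lidded box's -y side: plate 34 mm wide, 34 long, 4 thick. Hinge line along the box's x through (0, -77, 62) mm in the box frame. 0 = shut, hanging down flat along the side (hard stop), outer face 2 mm outside the hinge line; 1.57 rad = level, straight out; limit 1.9. Starts at 1.2 to 1.7. Stiff hinge: 0.04 N m friction, no spring, stays where left.
- chip_box: The other box, of the same shape and size and with the same four open white clips, but with a BLUE lid and stacks of coloured chips inside. Origin: centre of its underside. Not to be touched.
- tile_top: Upper one of a stack of two loose mahjong tiles (each 36 x 26 x 20 mm, ivory with green back up; stack 40 mm high). Origin: centre of this tile's underside, 20 mm above the table. Bystander.
- ashtray: Round clear glass ashtray, 104 mm across, 32 mm high. Origin: centre of its underside. Bystander.
- chip_dish: Round blue dish with a few chips, 100 mm across, 22 mm high. Origin: centre of its underside. Bystander.
There are look-alikes about, which are no part of the job. What is meant by the tile_box is not brown, and is the larger of those in its own colour.

How it is judged:
By the outcome, as a careful person would: the job done as asked, in the order asked, and still so for the second after the job is handed in, with the robot touching nothing.
It also fails if it takes over 56 s, if anything falls off the work surface, if the arm or the gripper's body presses on something with over 40 N, if the wrist force passes 120 N, or if a joint passes its speed limit or range.

### The arm

A 7-joint arm with a two-finger parallel gripper is mounted at the origin on the work surface. World frame = base frame: x ahead of the robot, y to its left, z up, the work surface at z = 0. Lengths are in m, angles in rad, forces in N, time in s.
With the tool pointing down it reaches from about 0.4 to 0.85 m from the base axis. Payload 10.4 kg.
Tool frame: the origin (TCP) lies midway between the tips of the shut fingers; the grasp point (between the pads) lies 19 mm behind it; z points along the fingers, y is the direction in which the jaws open and shut (so a half turn about z gives the same grasp; the last joint's range is limited). The gripper opens to 87 mm and grips with 3 to 60 N. Pads are 19 mm wide; open, the fingers measure 117 mm over their backs; the gripper's body (75 mm by 190 mm) begins 51 mm behind the grasp point.
Start: joints at [1.271, 0.332, -0.065, 1.46, 0.022, 1.35, -0.088], TCP at [0.171, -0.601, 0.223] pointing down, gripper open.
Joint ranges: [-2.6, 2.6], [-0.5, 2.12], [-1.47, 1.34], [0.16, 2.42], [-1.27, 4.41], [0.06, 2.06], [-2.6, 2.6]. Speed limits (rad/s): [2.22, 2.22, 2.79, 2.79, 3.14, 3.14, 3.14].

### API

Orientations are given as a 3x3 rotation matrix whose columns are the frame's x, y, z axes.
In Python, from plant import sense, get_image, sign_off, look_for, outline_of, pinpoint gives the robot as it stands. The module is installed in compiled form; this text tells all that it offers.
- The arm moves only by the tool drive_tool, never from a script. Its argument "plan" is a list of rows, each a list of 6 numbers: the shift along the tool's x, y, z in mm, then the turn, a rotation vector about the tool's x, y, z in degrees. A call has 1 to 20 rows; each row is the pose to reach, as a shift and turn from the pose commanded when the call began, along the tool's axes at that moment; what a row does not reach only later rows make up. A row lasts 1/12 s, in which the tool goes at most 41.7 mm and 7.16 degrees, less where a joint would pass 70% of its speed; a pose out of reach is approached as far as the arm can. A call with a gripper value outside its range is refused whole. "jaw" is the closure in counts, from 0 (fully open) to 255 (shut), set as the call begins (left out, the last holds). The fingers move at their own pace and stop on an object; "squeeze" is the grip in N (left out, the last holds). Time passes only in rows, so rows that repeat a pose let the fingers close. It gives the time, the measured TCP pose, the force and the opening at its end, in the units of the state.
- sense(): the state, without advancing time (a new reading comes with each control period).
- get_image(name): name is "scene" or "top" or "wrist"; returns a dict with "color" (400x640x3 uint8, red, green, blue), "fx", "fy", "cx", "cy" (pixels), "R" (3x3) and "t" (3): a world point X has camera coordinates R X + t. Camera axes: x right, y down, z forward; pixel columns grow to the right and rows downward; lengths in m; the calibration is good to about 2 mm. A picture is of the moment at which its call begins. There is no depth.
- sign_off(): hands the job in, once; it reports no verdict.
Trained networks look in a picture, given as the dict that the camera call returned (one of the last four; its "shot" number tells which), for a name from the list of things; names that differ only in an ending like _2 or _b are one class to them, and where a whole thing is asked for, a point or a joint stands for the part that bears it (a point fixed in the world has none). Each returns a list of dicts, best first, with "conf" (0 to 1); they miss things now and then, are a little off and sometimes report something else, mostly with a low value. They report only what shows in the picture. A call takes as long as a camera call. They do not tell look-alikes from the thing itself.
- look_for(picture, label): "uv" ([column, row] in pixels, amid what is visible of it).
- outline_of(picture, label): "mask" (400x640 bool, what is visible of it) and "uv" ([column, row] in pixels, amid what is visible of it).
- pinpoint(picture, label): "uv" ([column, row] in pixels: a listed point, or the origin of a listed thing).
The state is a dict: "time": time; "joint_positions": joint angles; "qd": joint speeds; "joint_torque": joint torques, N m; "ee_pos": TCP position; "ee_rot": TCP orientation; "wrist_force": force on the tool from outside, world axes, zero at the start; "torque": the same for the moment, N m; "width": finger opening in m.
Only numpy, scipy, OpenCV 4.12 (cv2) and the standard library are available. Lean on these libraries where they do the work, as an engineer would, in place of code of your own. Each camera call takes 0.05 s, during which the arm holds its last target.

## Working session

There is one attempt and no reset: what is moved stays moved. The work goes in short steps, Python scripts to look and compute and a tool call to move; the robot and the scene stay as the last step left them, time stands still between calls to the robot, and variables do not carry over. Pictures are saved under pics/ and viewed, and the job is handed in when it is done.

Besides the shell and the picture viewer there is one more tool, called after "Call:" in YAML: its name, and indented under it one key for each argument. drive_tool: Moves the arm, as the interface text tells. Its arguments: {"type":"object","properties":{"plan":{"type":"array"},"jaw":{"type":"number"},"squeeze":{"type":"number"}},"required":["plan"]}

```bash
mkdir -p pics; cat > h.py <<'E'
import numpy as np,cv2
from plant import *
def save(p,n): cv2.imwrite('pics/'+n+'.png',cv2.cvtColor(p['color'],cv2.COLOR_RGB2BGR))
def proj(p,X):
    X=np.atleast_2d(X);c=X@np.array(p['R']).T+np.array(p['t']);return np.c_[p['fx']*c[:,0]/c[:,2]+p['cx'],p['fy']*c[:,1]/c[:,2]+p['cy']]
def ray(p,uv,z):
    R=np.array(p['R']);t=np.array(p['t']);o=-R.T@t
    d=R.T@np.array([(uv[0]-p['cx'])/p['fx'],(uv[1]-p['cy'])/p['fy'],1]);return o+d*(z-o[2])/d[2]
E
python3 - <<'E'
from h import *
for n in ['scene','top']:
    p=get_image(n);save(p,n+'0')
    print(n,p['fx'],-np.array(p['R']).T@p['t'])
    for l in ['tile_box','chip_box','tile_top','ashtray','chip_dish']:
        for r in pinpoint(p,l)[:3]: print(l,r['uv'],r['conf'],ray(p,r['uv'],0))
s=sense();print({k:np.round(v,3).tolist() for k,v in s.items()})
E
```

```text
scene 517.3392512014927 [ 1.12825526 -0.73968243  0.74934152]
tile_box [331.3, 190.7] 0.67 [0.56978101 0.20275851 0.        ]
tile_box [386.2, 161.3] 0.62 [0.61863865 0.41378412 0.        ]
tile_box [273.4, 165.3] 0.56 [0.3733354 0.2164776 0.       ]
chip_box [220.1, 277.1] 0.81 [ 0.5487277  -0.19558473  0.        ]
tile_top [322.3, 248.4] 0.7 [6.73027164e-01 2.67413050e-04 0.00000000e+00]
ashtray [310.6, 312.5] 0.85 [ 7.56016965e-01 -1.69603114e-01 -1.11022302e-16]
ashtray [325.2, 249.3] 0.33 [0.67991911 0.00136953 0.        ]
chip_dish [375.3, 237.7] 0.78 [0.75181428 0.09989073 0.        ]
top 394.6656313943533 [0.5382073  0.07973227 0.9195341 ]
tile_box [170.1, 178.2] 0.7 [0.62262331 0.43151653 0.        ]
tile_box [257.8, 284.2] 0.63 [0.3781692  0.22149261 0.        ]
tile_box [267.1, 202.3] 0.58 [0.56820741 0.20269245 0.        ]
chip_box [439.3, 212.0] 0.8 [ 0.54950461 -0.19782096  0.        ]
chip_box [307.6, 124.7] 0.4 [0.7515419 0.1100583 0.       ]
chip_box [424.8, 119.4] 0.17 [ 0.76603831 -0.1644477   0.        ]
tile_top [363.1, 148.4] 0.66 [ 0.69655853 -0.02046314  0.        ]
ashtray [426.1, 120.8] 0.97 [ 0.76275171 -0.16748027  0.        ]
ashtray [263.8, 202.2] 0.16 [0.56836741 0.21041248 0.        ]
chip_dish [313.0, 123.9] 0.95 [0.75352831 0.09738754 0.        ]
{'time': 0.6, 'joint_positions': [1.271, 0.332, -0.065, 1.46, 0.022, 1.35, -0.089], 'qd': [0.0, 0.001, -0.0, -0.001, 0.001, -0.002, -0.0], 'joint_torque': [-0.001, -62.276, 0.024, -38.998, -0.061, 0.032, 0.0], 'ee_pos': [0.171, -0.601, 0.223], 'ee_rot': [[0.962, 0.273, 0.0], [0.273, -0.962, -0.0], [0.0, 0.0, -1.0]], 'wrist_force': [-0.319, 0.07, 0.141], 'torque': [-0.045, -0.027, 0.02], 'width': 0.087}
```

View pics/scene0.png

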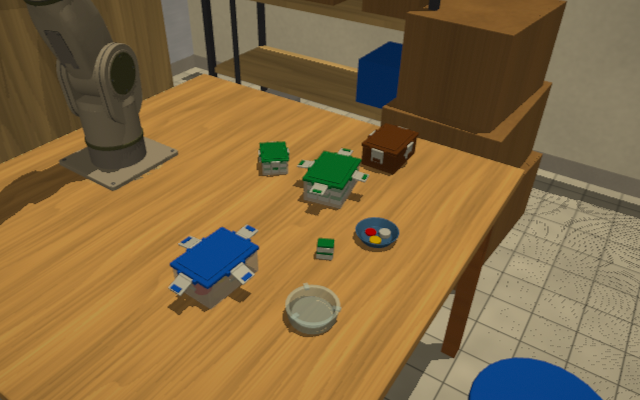

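View pics/top0.png

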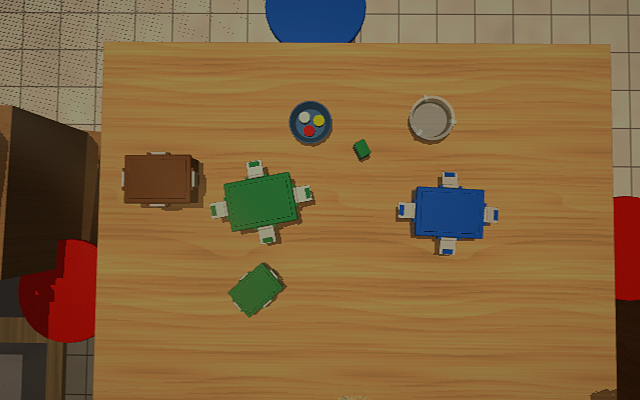

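Candidates in the top view: the large green box at (262,202), a smaller green box at (257,290), a brown box at (160,180) and the blue box at (449,213). I choose the large green box with its clips open, and check it in a crop while fitting its pose.

```bash
cat > fit.py <<'E'
from h import *
def lidrect(p,near,zt=0.07):
    hsv=cv2.cvtColor(p['color'],cv2.COLOR_RGB2HSV)
    m=cv2.inRange(hsv,(45,90,40),(80,255,255))
    m=cv2.morphologyEx(m,cv2.MORPH_OPEN,np.ones((5,5),np.uint8))
    n,l,s,c=cv2.connectedComponentsWithStats(m)
    i=min(range(1,n),key=lambda i:np.hypot(*(c[i]-near)))
    cs,_=cv2.findContours((l==i).astype(np.uint8),cv2.RETR_EXTERNAL,cv2.CHAIN_APPROX_NONE)
    pts=max(cs,key=len)[:,0,:]
    W=np.array([ray(p,u,zt)[:2] for u in pts])*1000
    return cv2.minAreaRect(W.astype(np.float32))
E
python3 - <<'E'
from fit import *
p=get_image('top')
print(lidrect(p,(262,202)))
print(lidrect(p,(262,202),0.066))
q=get_image('scene')
print(lidrect(q,(333,170)))
a=cv2.resize(p['color'][140:260,190:330],None,fx=5,fy=5,interpolation=cv2.INTER_CUBIC)
cv2.imwrite('pics/cropa.png',a[...,::-1])
a=cv2.resize(q['color'][135:215,285:385],None,fx=7,fy=7,interpolation=cv2.INTER_CUBIC)
cv2.imwrite('pics/cropb.png',a[...,::-1])
for n in 'front back left right'.split():
  for im in(p,q): print(n,[(r['uv'],r['conf']) for r in look_for(im,'tile_box_'+n)[:4]])
E
```

```text
((567.9944458007812, 207.79464721679688), (106.67877197265625, 145.77842712402344), 10.534687995910645)
((568.1347045898438, 208.3976287841797), (107.18109130859375, 146.4647979736328), 10.534712791442871)
((573.542236328125, 196.368408203125), (117.1700439453125, 156.70909118652344), 11.53329849243164)
front [([266.7, 235.3], 0.73), ([301.4, 191.6], 0.38)]
front []
back [([428.6, 118.3], 0.7), ([255.7, 169.1], 0.62), ([160.6, 153.5], 0.54), ([258.6, 204.5], 0.49)]
back [([360.1, 173.9], 0.45)]
left [([219.8, 209.1], 0.55), ([123.1, 178.5], 0.5)]
left [([342.9, 148.5], 0.46)]
right [([192.8, 180.6], 0.66), ([252.9, 170.9], 0.61), ([301.2, 192.7], 0.57), ([272.9, 273.3], 0.4)]
right [([316.5, 190.1], 0.74), ([375.4, 153.8], 0.65)]
```

View pics/cropa.png

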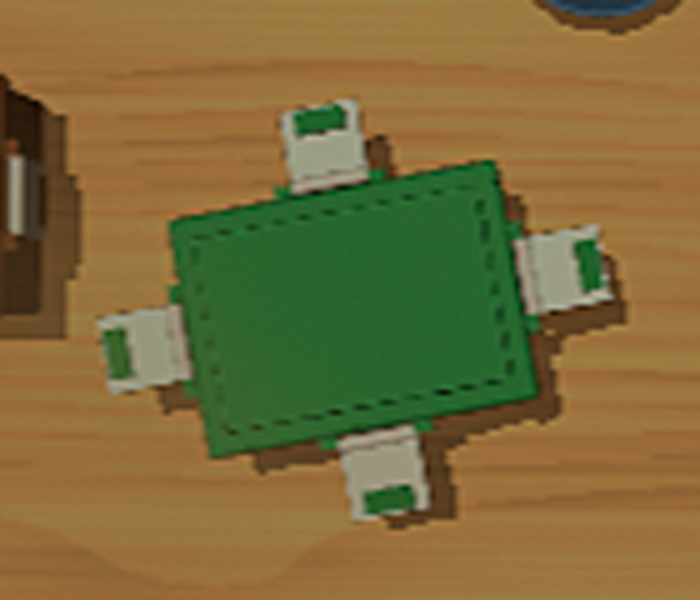

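View pics/cropb.png

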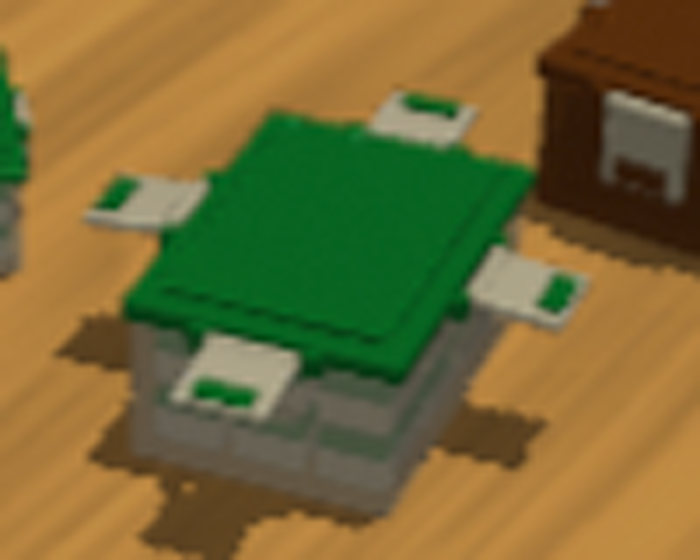

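The large green box is confirmed: its lid fits 106.7×145.8 mm, centred at (0.568, 0.2075) with yaw 10.5°, and all four clips stand open. The fit uses the top view, since the scene view's fit includes the lid sides. I'll go above its -y clip with the jaws shut.

Call:
drive_tool:
  plan:
    - [200,-100,0,0,0,5.3]
    - [460,-234,0,0,0,5.3]
    - [460,-234,0,0,0,5.3]
    - [460,-234,0,0,0,5.3]
    - [460,-234,0,0,0,5.3]
    - [460,-234,0,0,0,5.3]
    - [460,-234,0,0,0,5.3]
    - [460,-234,0,0,0,5.3]
    - [460,-234,0,0,0,5.3]
    - [460,-234,0,0,0,5.3]
    - [460,-234,0,0,0,5.3]
    - [592,-559,0,0,0,5.3]
    - [592,-559,0,0,0,5.3]
    - [592,-559,0,0,0,5.3]
    - [592,-559,0,0,0,5.3]
    - [592,-559,0,0,0,5.3]
    - [592,-559,0,0,0,5.3]
    - [592,-559,0,0,0,5.3]
    - [592,-559,0,0,0,5.3]
    - [592,-559,0,0,0,5.3]
  jaw: 255
  squeeze: 20

```text
time: 2.77
ee_pos: [0.5833, 0.0793, 0.2229]
ee_rot: [[0.983, 0.183, 0.001], [0.183, -0.983, -0.0], [0.001, 0.0, -1.0]]
wrist_force: [0.5, -0.0, -0.2]
width: 0.0005
```

```bash
cat > rel.py <<'E'
from h import *
B=np.array([.568,.2075,0]);a=np.radians(10.53)
RB=np.array([[np.cos(a),-np.sin(a),0],[np.sin(a),np.cos(a),0],[0,0,1]])
def st():
    s=sense();print('t',round(s['time'],2),'box xyz mm',np.round((RB.T@(np.array(s['ee_pos'])-B))*1000,1),'F box',np.round(RB.T@np.array(s['wrist_force']),2));return s
E
python3 - <<'E'
from rel import *
s=st()
print(np.round((np.array(s['ee_rot']).T@RB),4))
q=get_image('wrist');save(q,'w1');q=get_image('scene');save(q,'s1')
E
```

```text
t 2.77 box xyz mm [  -8.3 -128.8  222.9] F box [ 0.53 -0.12 -0.23]
[[ 1.e+00  1.e-04  6.e-04]
 [ 1.e-04 -1.e+00  4.e-04]
 [ 6.e-04 -4.e-04 -1.e+00]]
```

View pics/w1.png

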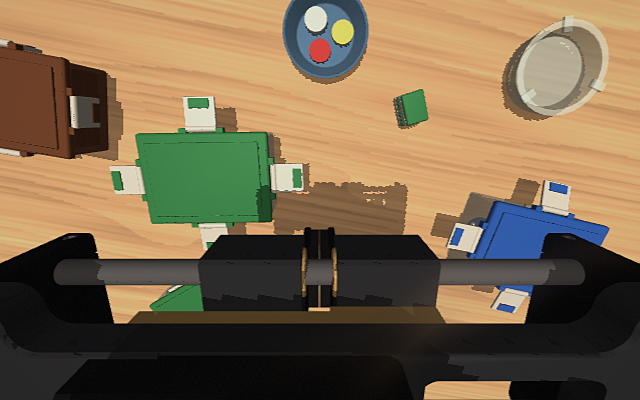

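View pics/s1.png

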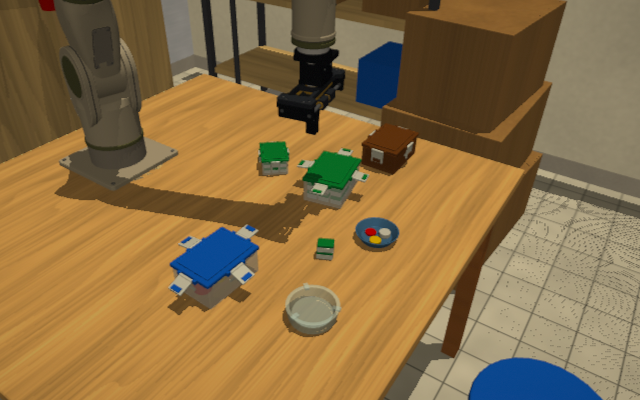

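Call:
drive_tool:
  plan:
    - [0,0,0,0,0,0]
    - [0,0,30,0,0,0]
    - [0,0,70,0,0,0]
    - [0,0,100,0,0,0]
    - [0,0,120,0,0,0]
    - [0,0,120,0,0,0]
    - [0,0,120,0,0,0]
    - [0,0,120,0,0,0]

```text
time: 3.53
ee_pos: [0.5842, 0.0768, 0.1043]
ee_rot: [[0.983, 0.182, 0.002], [0.182, -0.983, -0.0], [0.002, 0.0, -1.0]]
wrist_force: [0.5, 0.1, 1.7]
width: 0.0004
```

```bash
python3 - <<'E'
from rel import *
s=st()
q=get_image('wrist');save(q,'w2');print(lidrect(q,(200,180)) if 0 else '')
E
```

```text
t 3.53 box xyz mm [  -7.9 -131.5  104.3] F box [0.53 0.03 1.7 ]
```

View pics/w2.png

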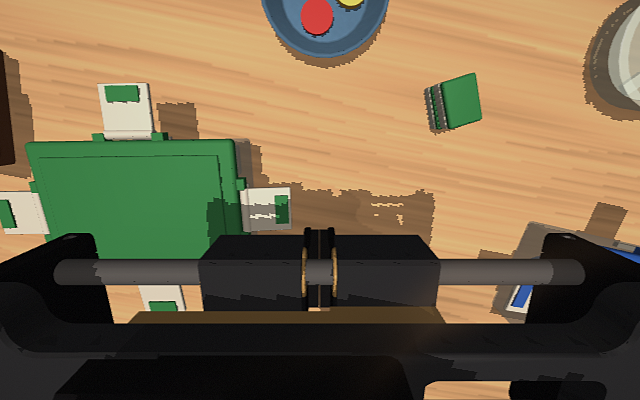

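Call:
drive_tool:
  plan:
    - [8,-23,0,0,0,0]
    - [8,-23,10,0,0,0]
    - [8,-23,20,0,0,0]
    - [8,-23,30,0,0,0]
    - [8,-23,36,0,0,0]
    - [8,-23,42,0,0,0]
    - [8,-23,48,0,0,0]
    - [8,-23,48,0,0,0]
    - [8,-23,48,0,0,0]

```text
time: 4.33
ee_pos: [0.5868, 0.1013, 0.0543]
ee_rot: [[0.983, 0.183, -0.0], [0.183, -0.983, -0.0], [-0.0, 0.0, -1.0]]
wrist_force: [-0.0, 0.1, -0.3]
width: 0.0005
```

```bash
python3 - <<'E'
from rel import *
s=st()
E
```

```text
t 4.33 box xyz mm [  -0.9 -107.9   54.3] F box [-0.02  0.07 -0.3 ]
```

Call:
drive_tool:
  plan:
    - [1,0,6,0,0,0]
    - [1,0,12,0,0,0]
    - [1,0,17,0,0,0]
    - [1,0,20,0,0,0]
    - [1,0,20,0,0,0]

```text
time: 4.75
ee_pos: [0.5872, 0.1014, 0.0334]
ee_rot: [[0.983, 0.183, -0.002], [0.183, -0.983, -0.0], [-0.002, 0.0, -1.0]]
wrist_force: [0.2, -0.5, -1.3]
width: 0.0007
```

```bash
python3 - <<'E'
from rel import *
s=st()
q=get_image('wrist');save(q,'w3')
q=get_image('scene');cv2.imwrite('pics/s3.png',cv2.resize(q['color'][100:240,230:420],None,fx=4,fy=4,interpolation=cv2.INTER_CUBIC)[...,::-1])
E
```

```text
t 4.75 box xyz mm [  -0.5 -107.8   33.4] F box [ 0.12 -0.58 -1.26]
```

View pics/s3.png

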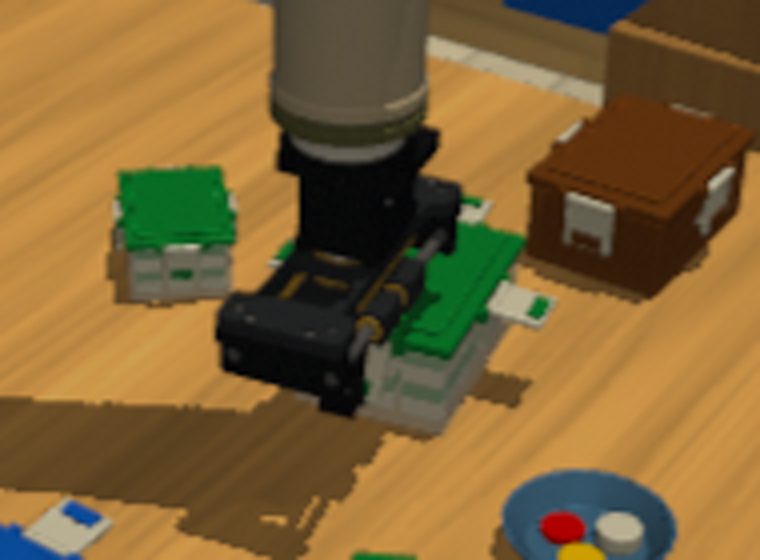

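View pics/w3.png

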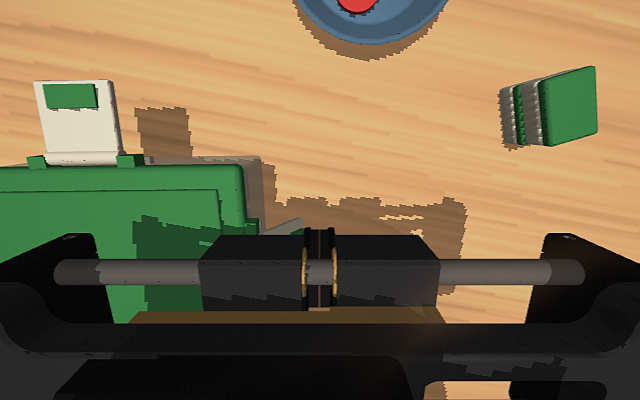

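Call:
drive_tool:
  plan:
    - [0,-4,0,0,0,0]
    - [0,-8,0,0,0,0]
    - [0,-10,0,0,0,0]
    - [0,-10,0,0,0,0]

```text
time: 5.18
ee_pos: [0.5859, 0.1127, 0.0348]
ee_rot: [[0.983, 0.184, 0.0], [0.184, -0.983, 0.001], [0.001, -0.0, -1.0]]
wrist_force: [-0.6, 0.6, -0.4]
width: 0.0003
```

Call:
drive_tool:
  plan:
    - [0,-2,0,0,0,0]
    - [0,-2,0,0,0,0]

```text
time: 5.35
ee_pos: [0.5857, 0.114, 0.0347]
ee_rot: [[0.983, 0.184, 0.0], [0.184, -0.983, 0.0], [0.0, -0.0, -1.0]]
wrist_force: [-0.4, -0.7, -0.6]
width: 0.0005
```

Call:
drive_tool:
  plan:
    - [0,-2,0,0,0,0]
    - [0,-3,0,0,0,0]
    - [0,-3,0,0,0,0]

```text
time: 5.6
ee_pos: [0.585, 0.1167, 0.0345]
ee_rot: [[0.983, 0.183, -0.0], [0.183, -0.983, -0.0], [-0.0, 0.0, -1.0]]
wrist_force: [1.4, -1.3, -0.7]
width: 0.0006
```

Call:
drive_tool:
  plan:
    - [0,-1,0,0,0,0]
    - [0,-2,0,0,0,0]
    - [0,-2,0,0,0,0]

```text
time: 5.85
ee_pos: [0.5847, 0.1186, 0.0345]
ee_rot: [[0.983, 0.183, -0.0], [0.183, -0.983, 0.0], [-0.0, -0.0, -1.0]]
wrist_force: [-0.2, -1.8, -1.2]
width: 0.0005
```

```bash
python3 - <<'E'
from rel import *
s=st()
q=get_image('wrist');save(q,'w4')
q=get_image('scene');cv2.imwrite('pics/s4.png',cv2.resize(q['color'][140:220,280:380],None,fx=7,fy=7,interpolation=cv2.INTER_CUBIC)[...,::-1])
E
```

```text
t 5.85 box xyz mm [  0.1 -90.4  34.5] F box [-0.54 -1.68 -1.16]
```

View pics/s4.png

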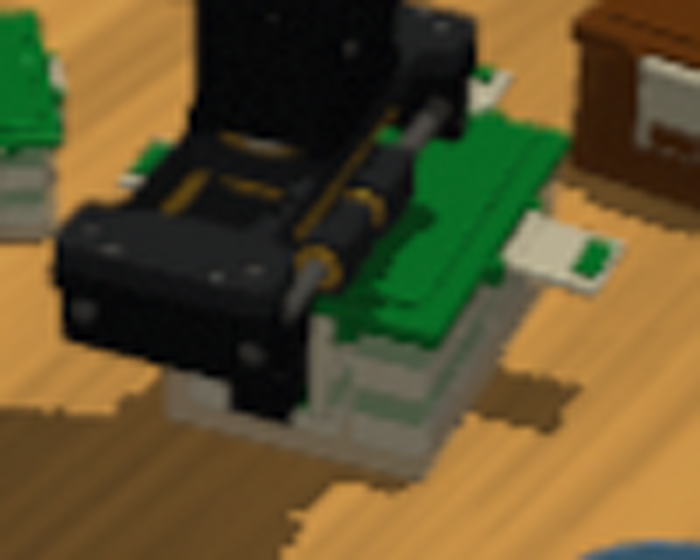

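View pics/w4.png

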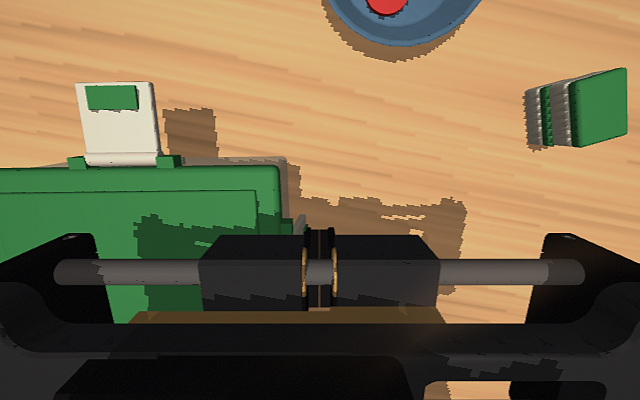

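Call:
drive_tool:
  plan:
    - [0,-1,0,0,0,0]
    - [0,-2,0,0,0,0]
    - [0,-2,0,0,0,0]

```text
time: 6.2
ee_pos: [0.5844, 0.1202, 0.0345]
ee_rot: [[0.983, 0.183, -0.0], [0.183, -0.983, -0.0], [-0.0, 0.0, -1.0]]
wrist_force: [0.6, -2.2, -1.1]
width: 0.0005
```

Call:
drive_tool:
  plan:
    - [0,-1,0,0,0,0]
    - [0,-1,0,0,0,0]

```text
time: 6.37
ee_pos: [0.5843, 0.1203, 0.0344]
ee_rot: [[0.983, 0.182, -0.0], [0.182, -0.983, -0.001], [-0.0, 0.001, -1.0]]
wrist_force: [0.4, -4.6, -0.8]
width: 0.0003
```

Call:
drive_tool:
  plan:
    - [0,-1,0,0,0,0]
    - [0,-1,0,0,0,0]

```text
time: 6.53
ee_pos: [0.5843, 0.1203, 0.0344]
ee_rot: [[0.983, 0.182, 0.0], [0.182, -0.983, -0.002], [-0.0, 0.002, -1.0]]
wrist_force: [0.7, -7.8, -0.4]
width: 0.0007
```

The -y clip is at its stop: the force rose to 7.8 N while the tip stayed still. Next is the -x clip.

Call:
drive_tool:
  plan:
    - [0,6,0,0,0,0]
    - [0,14,0,0,0,0]
    - [0,14,-36,0,0,0]
    - [0,14,-72,0,0,0]
    - [-88,-86,-72,0,0,0]
    - [-88,-86,-72,0,0,0]
    - [-88,-86,-72,0,0,0]
    - [-88,-86,-72,0,0,0]
    - [-88,-86,-72,0,0,0]
    - [-88,-86,-72,0,0,0]

```text
time: 7.37
ee_pos: [0.4819, 0.1909, 0.1069]
ee_rot: [[0.983, 0.184, 0.001], [0.184, -0.983, 0.0], [0.001, 0.0, -1.0]]
wrist_force: [0.4, 0.1, 0.7]
width: 0.0003
```

```bash
python3 - <<'E'
from rel import *
from fit import lidrect
s=st()
q=get_image('top');save(q,'t5')
q=get_image('scene');cv2.imwrite('pics/s5.png',cv2.resize(q['color'][140:220,280:380],None,fx=7,fy=7,interpolation=cv2.INTER_CUBIC)[...,::-1])
E
```

```text
t 7.37 box xyz mm [-87.7  -0.6 106.9] F box [ 0.43 -0.03  0.66]
```

View pics/s5.png

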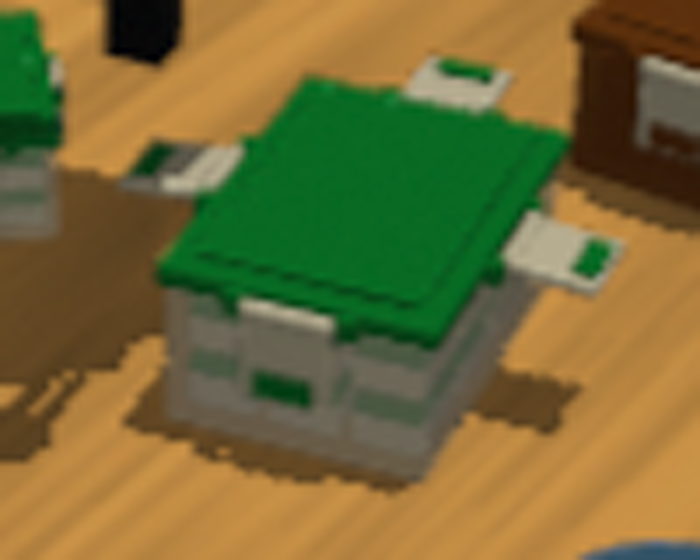

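View pics/t5.png

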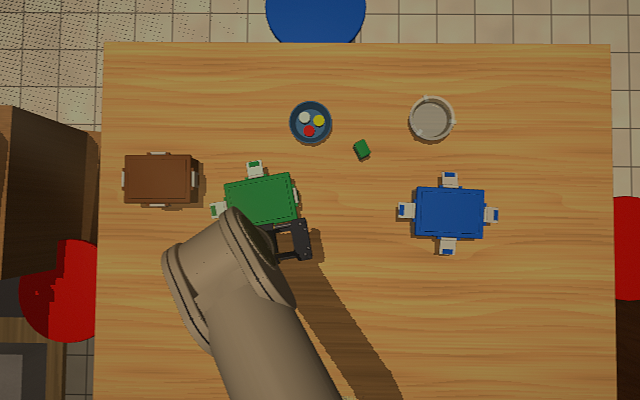

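Scene view: the -y clip hangs flat, with its tab at about (320,195) in the scene. I'll do the same on the -x side.

Call:
drive_tool:
  plan:
    - [0,0,20,0,0,0]
    - [0,0,32,0,0,0]
    - [0,0,40,0,0,0]
    - [0,0,48,0,0,0]
    - [0,0,56,0,0,0]
    - [0,0,64,0,0,0]
    - [0,0,72,0,0,0]
    - [3,0,72,0,0,0]
    - [6,0,72,0,0,0]
    - [8,0,72,0,0,0]
    - [8,0,72,0,0,0]

```text
time: 8.38
ee_pos: [0.4902, 0.1924, 0.0348]
ee_rot: [[0.983, 0.183, 0.001], [0.183, -0.983, 0.0], [0.001, -0.0, -1.0]]
wrist_force: [-0.9, -0.0, -0.5]
width: 0.0004
```

Call:
drive_tool:
  plan:
    - [2,0,0,0,0,0]
    - [4,0,0,0,0,0]
    - [4,0,0,0,0,0]

```text
time: 8.63
ee_pos: [0.494, 0.1931, 0.0348]
ee_rot: [[0.983, 0.183, 0.001], [0.183, -0.983, 0.0], [0.001, -0.0, -1.0]]
wrist_force: [-1.9, 0.0, -0.7]
width: 0.0004
```

```bash
python3 - <<'E'
from rel import *
s=st()
E
```

```text
t 8.63 box xyz mm [-75.4  -0.7  34.8] F box [-1.84  0.37 -0.72]
```

Call:
drive_tool:
  plan:
    - [1,0,0,0,0,0]
    - [2,0,0,0,0,0]
    - [3,0,0,0,0,0]
    - [3,0,0,0,0,0]

```text
time: 8.97
ee_pos: [0.4966, 0.1935, 0.0345]
ee_rot: [[0.983, 0.183, 0.0], [0.183, -0.983, -0.0], [0.0, 0.0, -1.0]]
wrist_force: [-0.5, 0.1, -0.7]
width: 0.0006
```

Call:
drive_tool:
  plan:
    - [1,0,0,0,0,0]
    - [1,0,0,0,0,0]

```text
time: 9.13
ee_pos: [0.4976, 0.1937, 0.0345]
ee_rot: [[0.983, 0.183, 0.0], [0.183, -0.983, -0.0], [0.0, 0.0, -1.0]]
wrist_force: [-0.8, 1.0, -0.8]
width: 0.0007
```

Call:
drive_tool:
  plan:
    - [1,0,0,0,0,0]
    - [1,0,0,0,0,0]

```text
time: 9.3
ee_pos: [0.4986, 0.1939, 0.0345]
ee_rot: [[0.983, 0.183, 0.0], [0.183, -0.983, -0.0], [0.0, 0.0, -1.0]]
wrist_force: [-0.9, 0.2, -1.7]
width: 0.0006
```

Call:
drive_tool:
  plan:
    - [1,0,0,0,0,0]
    - [1,0,0,0,0,0]

```text
time: 9.47
ee_pos: [0.4993, 0.194, 0.0345]
ee_rot: [[0.983, 0.183, -0.001], [0.183, -0.983, -0.0], [-0.001, 0.0, -1.0]]
wrist_force: [-2.8, -0.2, -1.4]
width: 0.0002
```

Call:
drive_tool:
  plan:
    - [1,0,0,0,0,0]
    - [1,0,0,0,0,0]

```text
time: 9.63
ee_pos: [0.4993, 0.194, 0.0344]
ee_rot: [[0.983, 0.183, -0.002], [0.183, -0.983, -0.001], [-0.002, 0.001, -1.0]]
wrist_force: [-8.0, -2.6, 4.0]
width: 0.0005
```

```bash
python3 - <<'E'
from rel import *
s=st()
E
```

```text
t 9.63 box xyz mm [-70.   -0.7  34.4] F box [-8.3  -1.09  4.03]
```

Call:
drive_tool:
  plan:
    - [-6,0,0,0,0,0]
    - [-14,0,0,0,0,0]
    - [-14,0,-36,0,0,0]
    - [-14,0,-72,0,0,0]
    - [157,0,-72,0,0,0]
    - [157,0,-72,0,0,0]
    - [157,0,-72,0,0,0]
    - [157,0,-72,0,0,0]
    - [157,0,-72,0,0,0]
    - [157,0,-72,0,0,0]
    - [157,0,-72,0,0,0]
    - [157,0,-72,0,0,0]

```text
time: 10.63
ee_pos: [0.6536, 0.2233, 0.107]
ee_rot: [[0.983, 0.184, 0.0], [0.184, -0.983, -0.0], [0.0, 0.0, -1.0]]
wrist_force: [-0.6, 0.3, -0.2]
width: -0.0
```

```bash
python3 - <<'E'
from rel import *
s=st()
q=get_image('scene');cv2.imwrite('pics/s6.png',cv2.resize(q['color'][100:240,230:420],None,fx=4,fy=4,interpolation=cv2.INTER_CUBIC)[...,::-1])
E
```

```text
t 10.63 box xyz mm [ 8.71e+01 -1.00e-01  1.07e+02] F box [-0.5   0.35 -0.16]
```

View pics/s6.png

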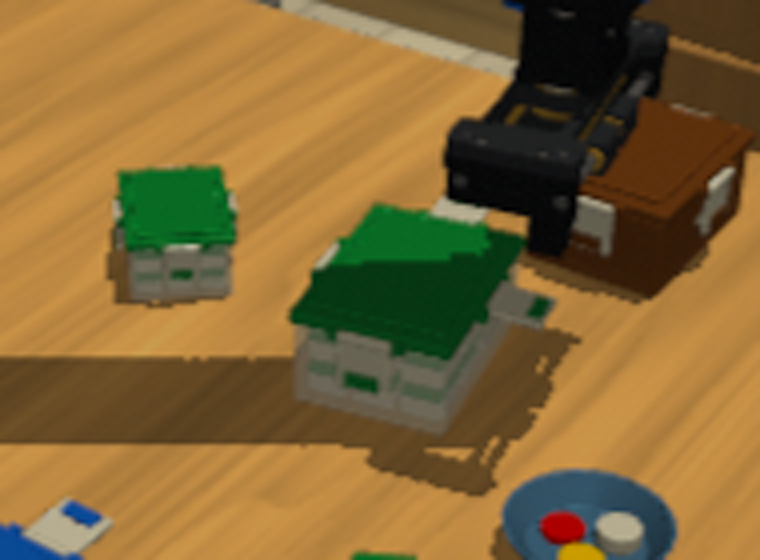

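Call:
drive_tool:
  plan:
    - [1,0,20,0,0,0]
    - [1,0,32,0,0,0]
    - [1,0,40,0,0,0]
    - [1,0,48,0,0,0]
    - [1,0,56,0,0,0]
    - [1,0,64,0,0,0]
    - [1,0,72,0,0,0]
    - [-2,0,72,0,0,0]
    - [-5,0,72,0,0,0]
    - [-8,0,72,0,0,0]
    - [-11,0,72,0,0,0]
    - [-11,0,72,0,0,0]

```text
time: 11.68
ee_pos: [0.6436, 0.221, 0.0351]
ee_rot: [[0.983, 0.183, 0.0], [0.183, -0.983, -0.0], [0.0, 0.0, -1.0]]
wrist_force: [0.7, 0.3, -1.0]
width: 0.0003
```

Call:
drive_tool:
  plan:
    - [-1,0,0,0,0,0]
    - [-2,0,0,0,0,0]
    - [-2,0,0,0,0,0]

```text
time: 11.93
ee_pos: [0.642, 0.2206, 0.0347]
ee_rot: [[0.983, 0.183, 0.0], [0.183, -0.983, -0.0], [0.0, 0.0, -1.0]]
wrist_force: [1.7, 0.7, -0.8]
width: 0.0004
```

```bash
python3 - <<'E'
from rel import *
s=st()
E
```

```text
t 11.93 box xyz mm [75.1 -0.6 34.7] F box [ 1.79  0.39 -0.83]
```

Call:
drive_tool:
  plan:
    - [-1,0,0,0,0,0]
    - [-2,0,0,0,0,0]
    - [-3,0,0,0,0,0]
    - [-3,0,0,0,0,0]

```text
time: 12.27
ee_pos: [0.6388, 0.22, 0.0344]
ee_rot: [[0.983, 0.183, -0.0], [0.183, -0.983, -0.0], [-0.0, 0.0, -1.0]]
wrist_force: [1.0, -0.2, 0.2]
width: 0.0007
```

Call:
drive_tool:
  plan:
    - [-1,0,0,0,0,0]
    - [-1,0,0,0,0,0]

```text
time: 12.43
ee_pos: [0.6379, 0.2198, 0.0345]
ee_rot: [[0.983, 0.183, -0.0], [0.183, -0.983, -0.0], [-0.0, 0.0, -1.0]]
wrist_force: [1.4, -0.2, -1.1]
width: 0.0007
```

Call:
drive_tool:
  plan:
    - [-1,0,0,0,0,0]
    - [-1,0,0,0,0,0]

```text
time: 12.6
ee_pos: [0.6372, 0.2197, 0.0346]
ee_rot: [[0.983, 0.183, 0.001], [0.183, -0.983, 0.0], [0.001, 0.0, -1.0]]
wrist_force: [3.1, 1.0, -1.5]
width: 0.0005
```

Call:
drive_tool:
  plan:
    - [-1,0,0,0,0,0]
    - [-1,0,0,0,0,0]

```text
time: 12.77
ee_pos: [0.6371, 0.2197, 0.0348]
ee_rot: [[0.983, 0.183, 0.002], [0.183, -0.983, 0.001], [0.002, -0.0, -1.0]]
wrist_force: [8.1, 1.4, -5.4]
width: 0.0003
```

```bash
python3 - <<'E'
from rel import *
s=st()
E
```

```text
t 12.77 box xyz mm [70.1 -0.7 34.8] F box [ 8.18 -0.06 -5.44]
```

Call:
drive_tool:
  plan:
    - [6,0,0,0,0,0]
    - [14,0,0,0,0,0]
    - [14,0,-36,0,0,0]
    - [14,0,-72,0,0,0]
    - [-69,-109,-72,0,0,0]
    - [-69,-109,-72,0,0,0]
    - [-69,-109,-72,0,0,0]
    - [-69,-109,-72,0,0,0]
    - [-69,-109,-72,0,0,0]
    - [-69,-109,-72,0,0,0]
    - [-69,-109,-72,0,0,0]

```text
time: 13.68
ee_pos: [0.5493, 0.3131, 0.1064]
ee_rot: [[0.983, 0.182, 0.0], [0.182, -0.983, -0.001], [-0.0, 0.001, -1.0]]
wrist_force: [0.3, -0.2, -0.3]
width: 0.0004
```

```bash
python3 - <<'E'
from rel import *
s=st()
q=get_image('scene');cv2.imwrite('pics/s7.png',cv2.resize(q['color'][100:240,230:420],None,fx=4,fy=4,interpolation=cv2.INTER_CUBIC)[...,::-1])
E
```

```text
t 13.68 box xyz mm [  0.9 107.2 106.4] F box [ 0.23 -0.21 -0.32]
```

View pics/s7.png

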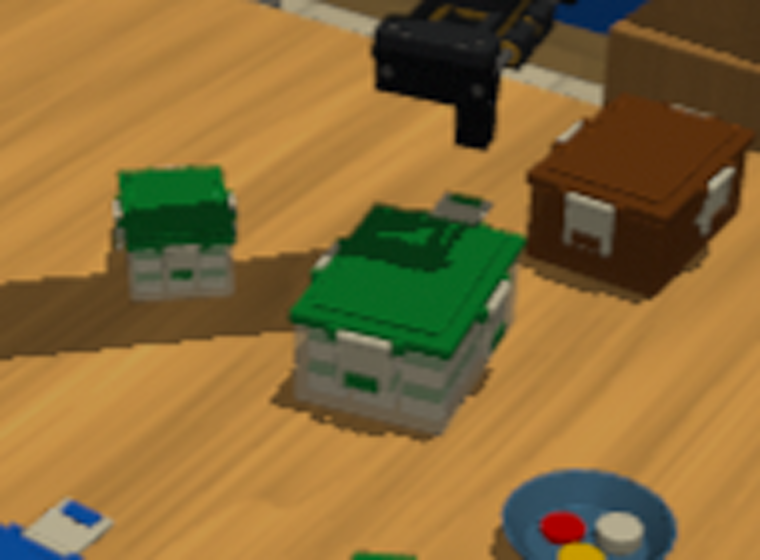

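Call:
drive_tool:
  plan:
    - [0,-1,20,0,0,0]
    - [0,-1,32,0,0,0]
    - [0,-1,40,0,0,0]
    - [0,-1,48,0,0,0]
    - [0,-1,56,0,0,0]
    - [0,-1,64,0,0,0]
    - [0,-1,71,0,0,0]
    - [0,2,71,0,0,0]
    - [0,5,71,0,0,0]
    - [0,8,71,0,0,0]
    - [0,11,71,0,0,0]
    - [0,11,71,0,0,0]

```text
time: 14.73
ee_pos: [0.5508, 0.3024, 0.0359]
ee_rot: [[0.983, 0.182, 0.001], [0.182, -0.983, -0.0], [0.0, 0.0, -1.0]]
wrist_force: [-1.0, -0.1, -0.6]
width: 0.0003
```

Call:
drive_tool:
  plan:
    - [0,1,0,0,0,0]
    - [0,2,0,0,0,0]
    - [0,2,0,0,0,0]

```text
time: 14.98
ee_pos: [0.5508, 0.3012, 0.0357]
ee_rot: [[0.983, 0.183, 0.0], [0.183, -0.983, 0.0], [0.0, 0.0, -1.0]]
wrist_force: [0.6, 1.1, -0.3]
width: 0.0
```

```bash
python3 - <<'E'
from rel import *
s=st()
E
```

```text
t 14.98 box xyz mm [ 0.3 95.2 35.7] F box [ 0.79  0.95 -0.26]
```

Stop expected near y≈88–90.

Call:
drive_tool:
  plan:
    - [0,1,0,0,0,0]
    - [0,2,0,0,0,0]
    - [0,3,0,0,0,0]
    - [0,4,0,0,0,0]
    - [0,4,0,0,0,0]

```text
time: 15.4
ee_pos: [0.5514, 0.297, 0.0354]
ee_rot: [[0.983, 0.183, -0.0], [0.183, -0.983, -0.0], [-0.0, 0.0, -1.0]]
wrist_force: [-0.2, 2.1, 0.3]
width: 0.0007
```

Call:
drive_tool:
  plan:
    - [0,1,0,0,0,0]
    - [0,1,0,0,0,0]

```text
time: 15.57
ee_pos: [0.5514, 0.2965, 0.0355]
ee_rot: [[0.983, 0.183, -0.0], [0.183, -0.983, 0.0], [-0.0, -0.0, -1.0]]
wrist_force: [-0.4, 3.5, -1.2]
width: 0.0004
```

Call:
drive_tool:
  plan:
    - [0,1,0,0,0,0]
    - [0,1,0,0,0,0]

```text
time: 15.73
ee_pos: [0.5514, 0.2965, 0.0355]
ee_rot: [[0.983, 0.184, -0.0], [0.184, -0.983, 0.002], [0.0, -0.002, -1.0]]
wrist_force: [0.4, 6.7, -2.9]
width: 0.0003
```

Call:
drive_tool:
  plan:
    - [0,-6,0,0,0,0]
    - [0,-14,0,0,0,0]
    - [0,-14,-40,0,0,0]
    - [0,-14,-80,0,0,0]
    - [0,-14,-120,0,0,0]
    - [0,-14,-160,0,0,0]
    - [-80,350,-200,0,0,0]
    - [-80,350,-200,0,0,0]
    - [-80,350,-200,0,0,0]
    - [-80,350,-200,0,0,0]
    - [-80,350,-200,0,0,0]
    - [-80,350,-200,0,0,0]
    - [-80,350,-200,0,0,0]
    - [-80,350,-200,0,0,0]
    - [-80,350,-200,0,0,0]
    - [-80,350,-200,0,0,0]
    - [-80,350,-200,0,0,0]
    - [-80,350,-200,0,0,0]
    - [-80,350,-200,0,0,0]
    - [-80,350,-200,0,0,0]

```text
time: 17.4
ee_pos: [0.5373, -0.0616, 0.2355]
ee_rot: [[0.983, 0.186, -0.0], [0.186, -0.983, 0.0], [-0.0, -0.0, -1.0]]
wrist_force: [-0.5, 0.4, 0.3]
width: 0.0006
```

```bash
python3 - <<'E'
from rel import *
from fit import lidrect
s=st()
q=get_image('top');save(q,'t8')
cv2.imwrite('pics/t8c.png',cv2.resize(q['color'][140:260,190:330],None,fx=5,fy=5,interpolation=cv2.INTER_CUBIC)[...,::-1])
print(lidrect(q,(262,202)))
q=get_image('scene');cv2.imwrite('pics/s8.png',cv2.resize(q['color'][100:240,230:420],None,fx=4,fy=4,interpolation=cv2.INTER_CUBIC)[...,::-1])
E
```

```text
t 17.4 box xyz mm [ -79.3 -259.   235.5] F box [-0.37  0.48  0.33]
((567.9944458007812, 207.79464721679688), (106.67877197265625, 145.77842712402344), 10.534687995910645)
```

View pics/t8.png

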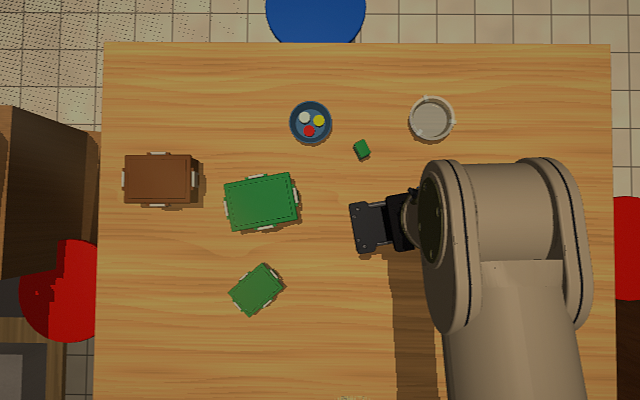

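View pics/t8c.png

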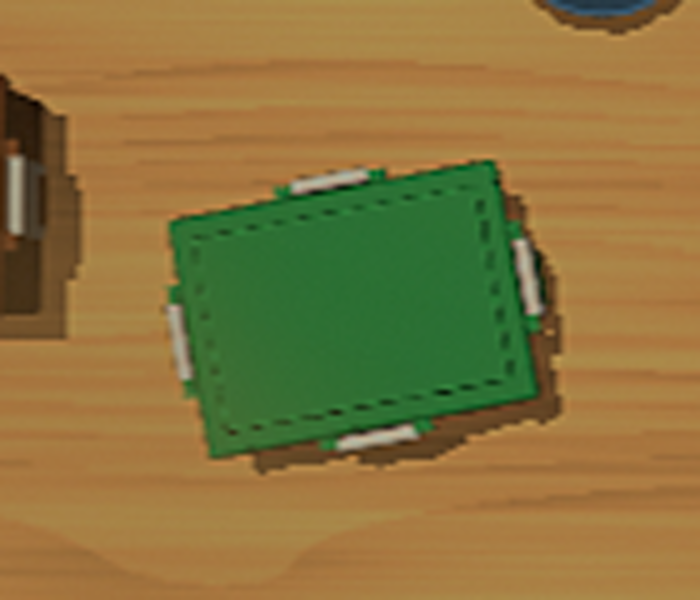

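View pics/s8.png

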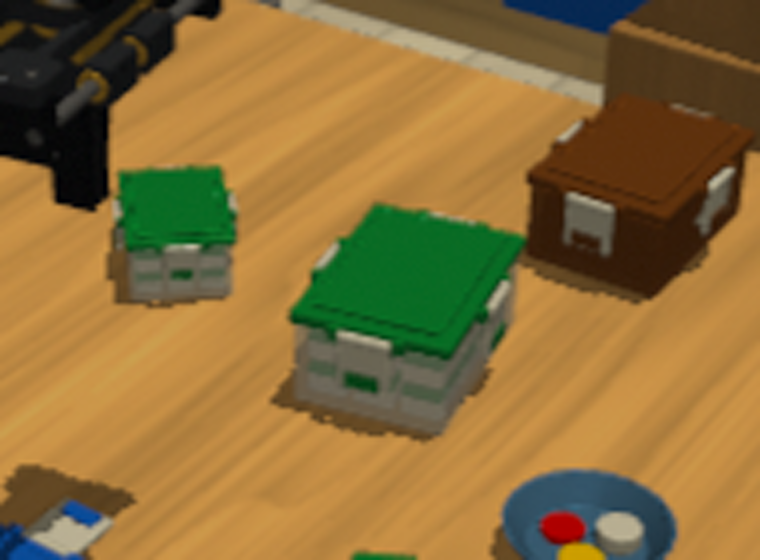

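The top view shows four thin white edges, so all clips are flat, and the lid fit matches the first one exactly. I'll let the arm settle, then hand in.

Call:
drive_tool:
  plan:
    - [0,0,0,0,0,0]
    - [0,0,0,0,0,0]
    - [0,0,0,0,0,0]

```text
time: 17.75
ee_pos: [0.5372, -0.0631, 0.2355]
ee_rot: [[0.983, 0.184, -0.0], [0.184, -0.983, -0.0], [-0.0, 0.0, -1.0]]
wrist_force: [-0.3, 1.0, -0.3]
width: 0.0004
```

```bash
python3 - <<'E'
from plant import *
print(sense()['time'],sign_off())
E
```

```text
the job is handed in; nothing more can be done
17.75 None
```

All four clips on the larger green-lidded box are down flat against its sides, and I handed the job in at 17.75 s. I folded them one at a time with the shut fingertips, in the order -y, -x, +x, +y. Each was pushed until the force rose to about 7–8 N with the tip no longer moving, which is the hinge stop.

- **Clips:** in the last top view all four show only as thin white edges. The scene view shows the two visible sides flat.
- **Box position:** the lid pose fitted from the top view was identical before and after, at (0.568, 0.208) m and 10.5°, so the box did not shift.
- **Other things:** the tile stack, ashtray and dish look unmoved in the top view. I planned no contact with the blue-lidded box. In the last pictures the arm hid most of it, so its clips were not checked again at the end.
- **Disagreement:** the first fit from the scene camera was about 1 cm off because it took in the lid's sides. I used the top-view fit instead, and the contact positions matched it to within about 1 mm.

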